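# Put the measuring tools back in the foam tray and sign them in

### The job

Put the digital caliper and the depth gauge back into their matching cutouts in the sloping foam tray, pressing each fully home, flat on the cutout's floor. Then, with both tools in, press the tray's long red sign-in bar all the way down near its centre, so that both ends go down evenly, and let it come back up. Leave the spray can, the torch and the screwdriver where they are.

Things in the scene. Friction and masses are not known exactly. Their poses are not given: they have to be found in the camera images.
- stand: Grey stand of the sloping tool tray, fixed to the bench: footprint 215 x 236 mm, high back edge 155 mm up. Origin: centre of its underside; z up, x level, from its low front edge (nearest the robot) to its high back. May be turned a little about the vertical.
- insert: Tray with dark grey foam, yellow in the cutouts, 232 mm up-slope x 226 across, sloping 30 degrees, low side to the robot. Origin: centre of its underside, 75 mm above the stand's; x up the slope, y across to the robot's left, z the slope's normal. Foam top z = 22, cutout floors z = 8 mm (14 mm deep). Cutout walls stand 2.5 mm outside the tool's outline all round.
- caliper_cutout (a point): Floor of the caliper's cutout, where the caliper's origin lies when home (insert x 17.5, y 58 mm); its axes then match the insert's: jaw end down the slope, jaws towards the tray's middle. Room for the fingers: a notch 36 mm long in x across the middle of the display head, as deep as the cutout, 42 mm to either side of the centre line, so the tool can be pressed home while held.
- gauge_cutout (a point): Same for the depth gauge (insert x 12.5, y -56 mm), cross bar down the slope, with the same finger notch across its head. At both x ends of each cutout a sprung rounded foam lip (radius 8 mm, centred 9 mm above the floor) reaches 1.75 mm into the tool's way: its weight does not pass it, a push of 5 to 12 N along the slope's normal does.
- caliper: Loose caliper, steel with black display head, 160 x 62 mm, about 180 g (varies), flat, display up. Origin on its underside; x along the beam away from the jaws, jaws reach to -y, z up. Beam x -80..80, y -8..8, 8 thick. Jaws x -80..-54, y -46..16, 8 thick. Head x -54..8, y -16..16, 18 thick: grip it across its 32 mm width at x = -23 (mm).
- depth_gauge: Loose T-shaped depth gauge, steel with blue display head, 150 x 80 mm, about 160 g (varies), flat, display up. Origin on its underside; x along the beam from cross bar to head, z up. Beam x -70..80, y -6..6, 8 thick. Cross bar x -20..-4, y -40..40, 12 thick. Head x -4..46, y -15..15, 18 thick: grip it across its 30 mm width at x = 21 (mm).
- bar_middle (a point): Centre of the top face of the red sign-in bar (190 mm long across the tray, 24 mm wide, with a white band 30 mm wide marking its middle) along the tray's low edge; axes as the insert's while the bar is level. Its top stands 14 mm above the foam when up.
- bar_left_end (a point): Top face of the bar, 90 mm to the left (+y of the insert) of its middle.
- bar_right_end (a point): Top face of the bar, 90 mm to the right (-y of the insert) of its middle.
- bar_press (a joint): How far the bar is pressed in along the slope's normal: 0 (up) to 0.008 m (fully down). A spring returns it; it needs about 2.5 N to start and 7 N to be fully down.
- bar_rock (a joint): How far the bar rocks (rad): 0 is level, positive when its left end stands higher. A spring levels it (4 N m/rad): pressed off its middle it goes down unevenly.
- spray_can: Bystander: blue can, 54 mm diameter, 160 mm tall, standing. Origin: centre of its underside.
- torch: Bystander: black and green hand torch, about 120 mm long, 36 mm high, lying. Origin: under its middle.
- screwdriver: Bystander: screwdriver with red handle, lying across behind the tray. Origin: under it, near its middle.
Not all that is in view belongs to the job. Leave any yellow look-alike of the depth_gauge alone. Leave any brown look-alike of the caliper alone.

How it is judged:
On the way, in this order (a step that is already met when the one before it is completed fails the run):
1. the caliper and the depth gauge are both home in their cutouts (x of caliper in the frame of caliper_cutout between -0.0045 and 0.0045 m and y of caliper in the frame of caliper_cutout between -0.0045 and 0.0045 m and z of caliper in the frame of caliper_cutout between -0.003 and 0.003 m and angle between the x axis of caliper and the x axis of caliper_cutout, either way round below 0.06 rad and angle between the z axis of caliper and the z axis of caliper_cutout, either way round below 0.06 rad and x of depth_gauge in the frame of gauge_cutout between -0.0045 and 0.0045 m and y of depth_gauge in the frame of gauge_cutout between -0.0045 and 0.0045 m and z of depth_gauge in the frame of gauge_cutout between -0.003 and 0.003 m and angle between the x axis of depth_gauge and the x axis of gauge_cutout, either way round below 0.06 rad and angle between the z axis of depth_gauge and the z axis of gauge_cutout, either way round below 0.06 rad), for 0.2 s.
2. with both tools home, the sign-in bar is fully down (at least 6.5 of 8 mm) and level within 0.045 rad (all of step 1 and value of joint bar_press above 0.0065 m and value of joint bar_rock between -0.045 and 0.045 rad), for 0.1 s.
At the end, for the whole second after the job is handed in: Both tools lie home in their own cutouts (origin within 4.5 mm of the cutout's point along the slope and across it and within 3 mm of its floor, axes within 0.06 rad), at rest, and the bar has come back up (within 1.5 mm) and is level (all of step 1 and value of joint bar_press below 0.0015 m and value of joint bar_rock between -0.015 and 0.015 rad and linear speed of each of caliper, depth_gauge below 0.02 m/s); the robot touches nothing.
It fails at once if the bar is forced down at one end (rocks more than 0.08 rad) (value of joint bar_rock above 0.08 rad or value of joint bar_rock below -0.08 rad).
It fails at once if the spray can is pushed more than 25 mm from its place or tipped over (distance of spray_can from where it was at the start of the episode above 0.025 m or angle between spray_can's own z axis and vertical above 0.5 rad).
It fails at once if the torch is pushed more than 25 mm from its place (distance of torch from where it was at the start of the episode above 0.025 m).
It fails at once if the screwdriver is pushed more than 25 mm from its place (distance of screwdriver from where it was at the start of the episode above 0.025 m).
It also fails if it takes over 58 s, if anything falls off the work surface, if the arm or the gripper's body presses on something with over 40 N, if the wrist force passes 120 N, or if a joint passes its speed limit or range.

### The arm

A 6-joint arm with a two-finger parallel gripper is mounted at the origin on the work surface. World frame = base frame: x ahead of the robot, y to its left, z up, the work surface at z = 0. Lengths are in m, angles in rad, forces in N, time in s.
With the tool pointing down it reaches from about 0.35 to 0.975 m from the base axis. Payload 4.9 kg.
Tool frame: the origin (TCP) lies midway between the tips of the shut fingers; the grasp point (between the pads) lies 19 mm behind it; z points along the fingers, y is the line along which they close (so a half turn about z gives the same grasp; the last joint's range is limited). The gripper opens to 85 mm and grips with 20 to 120 N. Pads are 22 mm wide; open, the fingers measure 114 mm over their backs; the gripper's body (76 mm by 85 mm) begins 54 mm behind the grasp point. The pads swing forward as they close: fully open they stand 13 mm farther back than shut.
Start: joints at [-1.423, 0.053, 1.613, -0, 1.476, -0.119], TCP at [0.165, -0.603, 0.231] pointing down, gripper open.
Joint ranges: [-3.01, 3.01], [-1.01, 2.22], [0.06, 2.58], [-1.02, 4.17], [0.09, 2.62], [-3.14, 3.14]. Speed limits (rad/s): [2.57, 2.57, 3.14, 3.14, 3.14, 3.14].

### API

Orientations are given as a rotation vector (axis times angle).
In Python, from station import ctrl, optics, job gives the robot as it stands.
- The arm moves only by the shell command python3 -m jog 'ROWS' [OPENING] [FORCE]. ROWS is JSON, a list of rows, each a list of 2 entries, a list of its own where there are three numbers: the shift along the tool's x, y, z in m, then the turn, a rotation vector about the tool's x, y, z in rad. A call has 1 to 5 rows; each row is the pose to reach, as a shift and turn from the pose commanded when the call began, along the tool's axes at that moment; what a row does not reach only later rows make up. A row lasts 1/10 s, in which the tool goes at most 50 mm and 8.59 degrees, less where a joint would pass 70% of its speed; a pose out of reach is approached as far as the arm can. A call with a gripper value outside its range is refused whole. OPENING is the opening, from 0 (shut) to 1 (fully open), set as the call begins (- or left out, the last holds). The fingers move at their own pace and stop on an object; FORCE is the grip in N (left out, the last holds). Time passes only in rows, so rows that repeat a pose let the fingers close. It gives the time, the measured TCP pose, the force, the opening and the grip force at its end, in the units of the state.
- ctrl.get_obs(): the state, without advancing time (a new reading comes with each control period).
- optics.get_image(name): name is "side" or "top" or "wrist"; returns a dict with "image" (480x640x3 uint8, blue, green, red), "fx", "fy", "cx", "cy" (pixels), "rvec" (rotation vector, rad) and "tvec" (3), from world to camera coordinates, as OpenCV has them; the wrist camera has in their place "mount" (4x4, takes a point from camera to tool coordinates, whose origin is the TCP and whose axes are the flange's). Camera axes: x right, y down, z forward; pixel columns grow to the right and rows downward; lengths in m; the calibration is good to about 2 mm. A picture is of the moment at which its call begins: read the wrist's pose just before it. There is no depth.
- job.finish_job(): hands the job in; it is judged then, once.
The state is a dict: "t": time; "q": joint angles; "dq": joint speeds; "effort": joint torques, N m; "tool_pos": TCP position; "tool_rot": TCP orientation; "contact_force": force on the tool from outside, world axes, zero at the start; "wrist_torque": the same for the moment, N m; "opening": finger opening in m; "grip_force": force on a finger pad.
Only numpy, scipy, OpenCV 4.12 (cv2) and the standard library are available. Lean on these libraries where they do the work, as an engineer would, in place of code of your own. Each camera call takes 0.05 s, during which the arm holds its last target. There are 200 camera calls.

## Working session

There is one attempt and no reset: what is moved stays moved. The work goes in short steps, Python scripts to look and compute and a shell command to move; the robot and the scene stay as the last step left them, time stands still between calls to the robot, and variables do not carry over. Pictures are saved under pics/ and viewed, at most 10 in all, crops included, and the job is handed in when it is done.

```bash
ls; mkdir -p pics; python3 - <<'E'
from station import ctrl, optics
import cv2,pickle
d={}
print(ctrl.get_obs())
for n in("side","top","wrist"):
    d[n]=optics.get_image(n); cv2.imwrite(f"pics/{n}0.png",d[n]["image"])
    print({k:v for k,v in d[n].items() if k!="image"})
pickle.dump(d,open("d0.pkl","wb"))
E
```

```text
pics
{'t': 0.0, 'q': array([-1.42300839e+00,  5.33740382e-02,  1.61429853e+00, -2.62199643e-05,
        1.47596033e+00, -1.18995012e-01]), 'dq': array([ 1.43978238e-03, -1.12111046e-03, -4.86065503e-05, -7.79916742e-04,
        1.25625651e-03, -1.53994922e-03]), 'effort': array([ 1.03084225e-03, -3.93681479e+01, -3.70174527e+01, -6.69498445e-05,
        7.09206535e-03, -2.36361177e-05]), 'tool_pos': array([ 0.1646736 , -0.60227838,  0.23004964]), 'tool_rot': array([-3.11166238e+00, -4.17552679e-01,  8.70727294e-05]), 'contact_force': array([ 0.00547996,  0.27203139, -0.42761035]), 'wrist_torque': array([-0.00292772,  0.00389406,  0.04226925]), 'grip_force': 0.0, 'opening': 0.0852617071621961}
{'fx': 521.8906849809493, 'fy': 521.8906849809493, 'cx': 318.99048986435787, 'cy': 236.80140087835736, 'rvec': array([ 0.29662175, -2.71647887,  1.365076  ]), 'tvec': array([0.48324148, 0.13603229, 1.16845257])}
{'fx': 467.6460076554902, 'fy': 467.6460076554902, 'cx': 324.88062729898536, 'cy': 234.55070694807134, 'rvec': array([ 2.20288258, -2.18419395,  0.05996631]), 'tvec': array([-0.00354283,  0.49377628,  1.21292214])}
{'fx': 377.4986396571153, 'fy': 377.4986396571153, 'cx': 317.7295473011569, 'cy': 240.5518545077126, 'mount': array([[-4.35875577e-04, -9.62440558e-01, -2.71492141e-01,
         6.74079454e-02],
       [ 9.99999687e-01, -5.98657956e-04,  5.16763601e-04,
         1.73592757e-04],
       [-6.59885178e-04, -2.71491831e-01,  9.62440518e-01,
        -1.42030203e-01],
       [ 0.00000000e+00,  0.00000000e+00,  0.00000000e+00,
         1.00000000e+00]])}
```

View pics/top0.png

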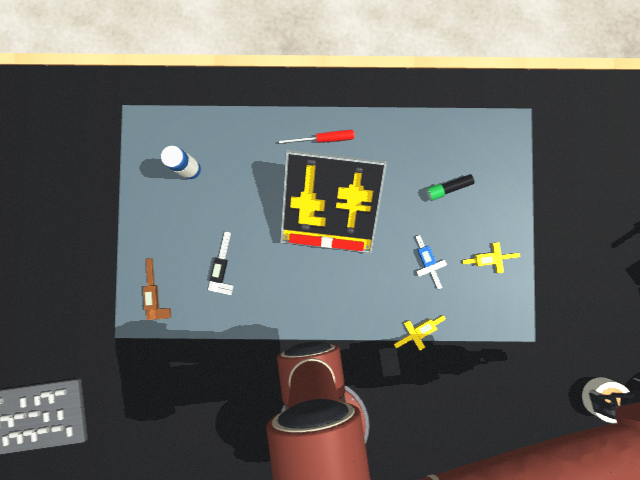

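View pics/side0.png

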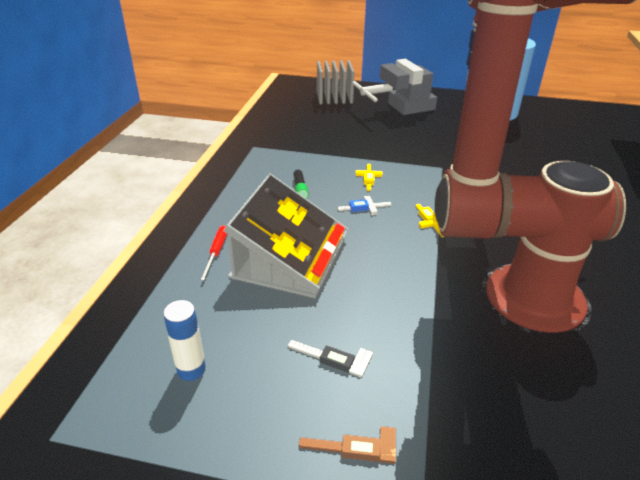

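The top view shows the caliper (head near px 219,268, jaws lower right), the gauge (blue head near 428,257, cross bar below it) and the tray (284-386, 152-252). The red bar with its white band is at (327,242). Both tools already point roughly up-slope. The side view agrees.

```bash
cat > h.py <<'E'
import numpy as np, cv2, time
from scipy.spatial.transform import Rotation as R
from station import ctrl, optics
def grab(n,save=None):
    o=ctrl.get_obs(); d=optics.get_image(n)
    if n=="wrist":
        T=np.eye(4);T[:3,:3]=R.from_rotvec(o["tool_rot"]).as_matrix();T[:3,3]=o["tool_pos"]
        C=T@d["mount"]
    else:
        M=np.eye(4);M[:3,:3]=R.from_rotvec(d["rvec"]).as_matrix();M[:3,3]=d["tvec"];C=np.linalg.inv(M)
    d["C"]=C
    if save: cv2.imwrite(f"pics/{save}.png",d["image"])
    return d
def cast(d,uv,p0,n):
    "pixels -> points on plane through p0 with normal n"
    uv=np.atleast_2d(np.asarray(uv,float))
    r=np.c_[(uv[:,0]-d["cx"])/d["fx"],(uv[:,1]-d["cy"])/d["fy"],np.ones(len(uv))]@d["C"][:3,:3].T
    c=d["C"][:3,3];n=np.asarray(n,float);s=((np.asarray(p0)-c)@n)/(r@n)
    return c+r*s[:,None]
def proj(d,P):
    P=np.atleast_2d(P);M=np.linalg.inv(d["C"]);q=P@M[:3,:3].T+M[:3,3]
    return np.c_[d["fx"]*q[:,0]/q[:,2]+d["cx"],d["fy"]*q[:,1]/q[:,2]+d["cy"]]
def blobs(m,amin=15):
    k,l,s,c=cv2.connectedComponentsWithStats(m.astype(np.uint8))
    return [(l==i,s[i],c[i]) for i in range(1,k) if s[i,4]>=amin]
def hsv(d): return cv2.split(cv2.cvtColor(d["image"],cv2.COLOR_BGR2HSV).astype(int))
def rel(pos,Rm):
    "shift/turn from the present measured tool pose to goal"
    o=ctrl.get_obs();R0=R.from_rotvec(o["tool_rot"]);
    print("t",o["t"],"shift",np.round(R0.inv().apply(np.asarray(pos)-o["tool_pos"]),4),"turn",np.round((R0.inv()*R.from_matrix(Rm)).as_rotvec(),4))
def tool(yaw,pitch=0):
    """tool pointing down along -normal of a plane turned yaw and sloped up by pitch; tool x = +-plane x; see flip"""
    Z=R.from_euler("ZY",[yaw,-pitch]).as_matrix()   # columns: plane x,y,normal
    return Z
E
python3 - <<'E'
from h import *
import pickle
D=pickle.load(open("d0.pkl","rb"));o=ctrl.get_obs()
print(R.from_rotvec(o["tool_rot"]).as_matrix().round(3))
d=D["top"];M=np.eye(4);M[:3,:3]=R.from_rotvec(d["rvec"]).as_matrix();M[:3,3]=d["tvec"];d["C"]=np.linalg.inv(M)
h,s,v=hsv(d)
for nm,m,z in(("blue",(h>100)&(h<125)&(s>150),.018),("black",(v<45),.018),("white",(s<60)&(v>190),.008),("red",((h<6)|(h>174))&(s>180)&(v>120),.1)):
    for b,st,c in blobs(m):
        if st[0]>120 and st[0]+st[2]<532 and 105<st[1]<300:
            print(nm,st,c.round(1),cast(d,c,[0,0,z],[0,0,1]).round(4))
E
```

```text
[[ 0.965  0.264 -0.   ]
 [ 0.264 -0.965  0.002]
 [ 0.    -0.002 -1.   ]]
blue [171 150  17  21 128] [181.7 162.7] [[0.6799 0.3795 0.018 ]]
blue [188 165  12  14  28] [195.6 173.6] [[0.6513 0.3422 0.018 ]]
blue [418 246  19  21 145] [426.4 255.7] [[ 0.4405 -0.2645  0.018 ]]
black [443 175  29  13  88] [456.8 180.5] [[ 0.639  -0.3449  0.018 ]]
black [446 182  28  12  50] [459.3 187.2] [[ 0.6211 -0.3516  0.018 ]]
white [279 138  36   5  67] [295.7 139.7] [[0.7464 0.0805 0.008 ]]
white [161 146  22  21 366] [171.4 155.8] [[0.7003 0.4105 0.008 ]]
white [289 152  95  13 143] [337.1 158.3] [[ 0.6974 -0.0301  0.008 ]]
white [185 154  13  22 161] [191.3 165.8] [[0.674  0.3569 0.008 ]]
white [219 232  12  27 177] [224.4 244.8] [[0.4648 0.2647 0.008 ]]
white [416 235   9  13  63] [419.9 240.9] [[ 0.4795 -0.2497  0.008 ]]
white [321 237  12  11 100] [326.2 241.9] [[ 0.4747 -0.0029  0.008 ]]
white [422 251   9  11  60] [426.3 256.1] [[ 0.4396 -0.2663  0.008 ]]
white [481 257  12   6  55] [486.5 259.5] [[ 0.432  -0.4245  0.008 ]]
white [417 260  31  29 288] [433.2 271.7] [[ 0.3988 -0.2844  0.008 ]]
white [212 264   9  13  79] [216.2 270. ] [[0.3984 0.2849 0.008 ]]
white [208 281  26  14 229] [220.3 287.6] [[0.3525 0.2733 0.008 ]]
white [145 292   7  13  82] [148.1 298. ] [[0.324  0.4615 0.008 ]]
red [317 130  37  12 333] [335.2 135.7] [[ 0.7334 -0.0228  0.1   ]]
red [289 234  32  12 276] [305.  239.6] [[0.4764 0.049  0.1   ]]
red [332 239  32  12 273] [347.3 244.5] [[ 0.4653 -0.0541  0.1   ]]
```

```bash
cat >> h.py <<'E'
def tool(yaw,pitch=0):
    return R.from_euler("ZYX",[yaw,-pitch,np.pi]).as_matrix()
E
python3 -c "
from h import *
rel([.43,-.27,.2],tool(.36))"
```

```text
t 0.15 shift [ 0.3435 -0.2507  0.0308] turn [-0.0016 -0.0003 -0.0932]
```

```bash
G='x'; python3 -m jog '[[[0.04,-0.03,0.003],[0,0,0]],[[0.343,-0.25,0.03],[0,0,-0.093]],[[0.343,-0.25,0.03],[0,0,-0.093]],[[0.343,-0.25,0.03],[0,0,-0.093]],[[0.343,-0.25,0.03],[0,0,-0.093]]]'
python3 -c "
from h import *
rel([.43,-.27,.2],tool(.36))"
```

```text
t: 0.65
tool_pos: [0.321, -0.406, 0.2135]
tool_rot: [-3.091, -0.561, -0.0]
contact_force: [0.2, -0.3, 0.3]
opening: 0.0856
grip_force: 0.0
t 0.65 shift [ 0.1499 -0.089   0.0135] turn [-0.0002 -0.0002 -0.0008]
```

```bash
python3 -m jog '[[[0.147,-0.087,0.013],[0,0,0]],[[0.147,-0.087,0.013],[0,0,0]],[[0.147,-0.087,0.013],[0,0,0]],[[0.147,-0.087,0.013],[0,0,0]],[[0.147,-0.087,0.013],[0,0,0]]]' | sed -n 1,3p
python3 - <<'E'
from h import *
d=grab("wrist","w1")
h,s,v=hsv(d)
m=(h>100)&(h<125)&(s>150)
for b,st,c in blobs(m,100):
    cnt=cv2.convexHull(np.argwhere(b)[:,::-1].astype(np.float32))
    box=cv2.boxPoints(cv2.minAreaRect(cnt))
    P=cast(d,box,[0,0,.018],[0,0,1]);print(st,box.round(1).tolist(),P.round(4).tolist(),"mean",P.mean(0).round(4))
    e=[P[1]-P[0],P[2]-P[1]];print([np.linalg.norm(x).round(4) for x in e],[np.arctan2(x[1],x[0]).round(3) for x in e])
E
```

```text
t: 1.15
tool_pos: [0.4282, -0.2722, 0.2002]
tool_rot: [-3.088, -0.569, 0.001]
[ 298  170   35   58 1294] [[298.0, 170.0], [332.0, 170.0], [332.0, 227.0], [298.0, 227.0]] [[0.4577, -0.243, 0.018], [0.468, -0.2699, 0.018], [0.4217, -0.2881, 0.018], [0.411, -0.26, 0.018]] mean [ 0.4396 -0.2653  0.018 ]
[np.float64(0.0288), np.float64(0.0497)] [np.float64(-1.207), np.float64(-2.767)]
```

View pics/w1.png

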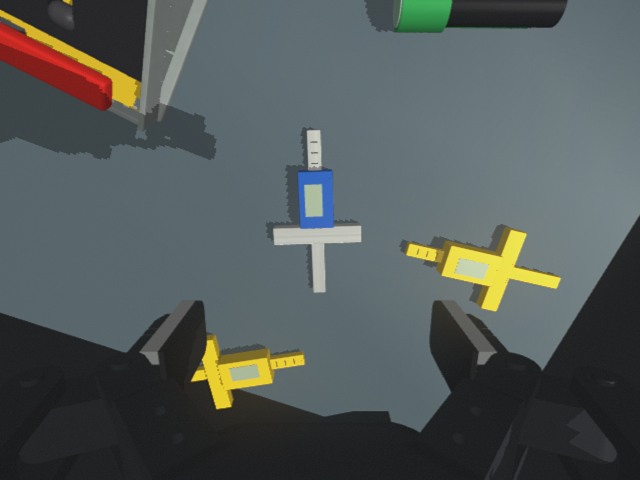

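The wrist view is clean: blue head box at (298-332, 170-227), beam from (314,130) to (319,291), cross bar at row 234. The yellow look-alikes are at (480,265) and (230,372), clear of the fingers' path.

```bash
python3 - <<'E'
from h import *
o=ctrl.get_obs();d={"image":cv2.imread("pics/w1.png"),"fx":377.4986,"fy":377.4986,"cx":317.73,"cy":240.55}
from station import optics
d2=grab("wrist");d["C"]=d2["C"];h,s,v=hsv(d2)
m=(s<60)&(v>120)
for a,b in((135,165),(250,285)):
    ys,xs=np.nonzero(m[a:b,290:345]);print(xs.mean()+290,ys.mean()+a, xs.min()+290,xs.max()+290)
P=cast(d2,[[314.3,150],[318.6,268]],[0,0,.008],[0,0,1]);e=P[0]-P[1];print(P,np.arctan2(e[1],e[0]))
rel([.4398,-.2655,.03],tool(.345))
E
```

```text
312.7429245283019 149.58726415094338 305 320
317.3974082073434 266.96112311015116 310 324
[[ 0.47691831 -0.25182833  0.008     ]
 [ 0.3773053  -0.29361039  0.008     ]] 0.3971550972757034
t 1.25 shift [ 0.0153 -0.004   0.1707] turn [-0.0001  0.0008  0.0158]
```

```bash
python3 -m jog '[[[0.015,-0.004,0.04],[0,0,-0.034]],[[0.015,-0.004,0.09],[0,0,-0.034]],[[0.015,-0.004,0.14],[0,0,-0.034]],[[0.015,-0.004,0.155],[0,0,-0.034]],[[0.015,-0.004,0.155],[0,0,-0.034]]]' | sed -n 1,4p
python3 -c "
from h import *
rel([.4398,-.2655,.003],tool(.397))"
```

```text
t: 1.75
tool_pos: [0.4374, -0.2653, 0.0434]
tool_rot: [-3.077, -0.611, 0.006]
contact_force: [-0.9, 1.1, 1.0]
t 1.75 shift [0.0022 0.0013 0.0404] turn [-0.0053  0.003  -0.005 ]
```

```bash
python3 -m jog '[[[0.002,0.001,0.02],[0,0,0]],[[0.002,0.001,0.034],[0,0,0]],[[0.002,0.001,0.04],[0,0,0]],[[0.002,0.001,0.04],[0,0,0]],[[0.002,0.001,0.04],[0,0,0]]]' | sed -n 1,4p
python3 -c "
from h import *
rel([.4398,-.2655,.003],tool(.397))"
python3 -m jog '[[[0,0,0],[0,0,0]],[[0,0,0],[0,0,0]],[[0,0,0],[0,0,0]],[[0,0,0],[0,0,0]],[[0,0,0],[0,0,0]]]' 0 100
python3 -m jog '[[[0,0,0],[0,0,0]],[[0,0,0],[0,0,0]],[[0,0,0],[0,0,0]]]'
```

```text
t: 2.25
tool_pos: [0.4426, -0.2664, 0.007]
tool_rot: [3.08, 0.614, 0.001]
contact_force: [-1.0, 0.0, -0.3]
t 2.25 shift [-0.0022 -0.0019  0.004 ] turn [ 0.0014 -0.0007 -0.0033]
t: 2.75
tool_pos: [0.4424, -0.266, 0.0067]
tool_rot: [3.08, 0.614, 0.001]
contact_force: [-1.4, 0.6, 5.7]
opening: 0.0269
grip_force: 99.6
t: 3.05
tool_pos: [0.4425, -0.266, 0.0067]
tool_rot: [3.08, 0.614, 0.001]
contact_force: [-2.2, 1.5, 5.3]
opening: 0.0271
grip_force: 99.6
```

```bash
python3 -m jog '[[[0,0,-0.03],[0,0,0]],[[0,0,-0.08],[0,0,0]],[[0,0,-0.13],[0,0,0]],[[0,0,-0.18],[0,0,0]],[[0,0,-0.23],[0,0,0]]]'
python3 - <<'E'
from h import *
import pickle
d=pickle.load(open("d0.pkl","rb"))["top"];M=np.eye(4);M[:3,:3]=R.from_rotvec(d["rvec"]).as_matrix();M[:3,3]=d["tvec"];d["C"]=np.linalg.inv(M)
b=cast(d,[[326.2,241.9],[305,239.6],[347.3,244.5]],[0,0,.056],[0,0,1]);e=b[1]-b[2];yaw=np.arctan2(e[1],e[0])-np.pi/2
print(b.round(4),yaw,cast(d,[335,202],[0,0,.094],[0,0,1]))
A=R.from_euler("ZY",[yaw,-np.pi/6]).as_matrix()
O=b[0]-A@[-.1,0,.036];print(O)
rel(O+A@[.03,0,.24],tool(yaw,np.pi/6))
E
```

```text
t: 3.55
tool_pos: [0.4413, -0.2652, 0.2367]
tool_rot: [-3.08, -0.614, 0.001]
contact_force: [0.9, -0.5, -1.7]
opening: 0.0275
grip_force: 99.4
[[ 0.4729 -0.0028  0.056 ]
 [ 0.4782  0.0508  0.056 ]
 [ 0.4667 -0.0563  0.056 ]] -0.10687766848179625 [[ 0.56976853 -0.02357299  0.094     ]]
[ 0.57687575 -0.01400614  0.07482309]
t 3.55 shift [ 0.139  -0.2252 -0.0608] turn [-0.1321  0.5134  0.4889]
```

```bash
python3 -m jog '[[[0.04,-0.06,-0.06],[-0.03,0.11,0.1]],[[0.139,-0.225,-0.06],[-0.132,0.513,0.489]],[[0.139,-0.225,-0.06],[-0.132,0.513,0.489]],[[0.139,-0.225,-0.06],[-0.132,0.513,0.489]],[[0.139,-0.225,-0.06],[-0.132,0.513,0.489]]]' |sed -n 1,3p
python3 -m jog '[[[0,0,0],[0,0,0]],[[0,0,0],[0,0,0]]]' |sed -n 1,3p
python3 - <<'E'
from h import *
A=R.from_euler("ZY",[-.107,-np.pi/6]).as_matrix()
rel(np.array([.5769,-.0140,.0748])+A@[.03,0,.24],tool(-.107,np.pi/6))
E
```

```text
t: 4.05
tool_pos: [0.4786, -0.0338, 0.291]
tool_rot: [3.004, -0.162, 0.801]
t: 4.25
tool_pos: [0.4788, -0.0331, 0.2909]
tool_rot: [3.006, -0.146, 0.795]
t 4.25 shift [ 0.0049 -0.0295 -0.0051] turn [-0.0014  0.0067  0.0099]
```

```bash
python3 - <<'E'
from h import *
import pickle
d=grab("wrist","w2");pickle.dump(d,open("w2.pkl","wb"))
E
```

```text
(no output)
```

View pics/w2.png

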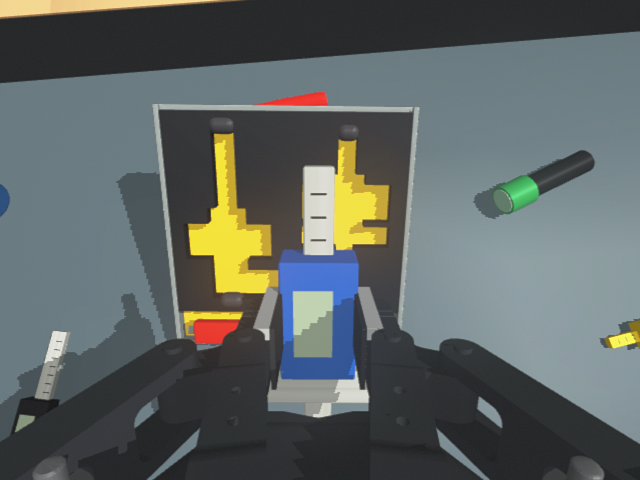

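The wrist view shows the gauge held squarely: blue head at (280-357, 252-378), beam end at (318,167). The caliper cutout's notch block is at (188-270, 224-256), the gauge cutout's visible right side at (340-388, 185-245), and the tray's rim corners at (155,105) and (418,108).

```bash
python3 - <<'E'
from h import *
import pickle
d=pickle.load(open("w2.pkl","rb"))
h,s,v=hsv(d);m=(h>18)&(h<35)&(s>120)&(v>70)
for b,st,c in blobs(m,300):
    if st[0]<150 or st[0]>390: continue
    cs,_=cv2.findContours(b.astype(np.uint8),cv2.RETR_EXTERNAL,cv2.CHAIN_APPROX_NONE)
    print(st,cv2.approxPolyDP(cs[0],2.5,True)[:,0].tolist())
m=(h>100)&(h<125)&(s>150)
for b,st,c in blobs(m,500):
  if st[0]>200: print("blue",st,cv2.approxPolyDP(cv2.findContours(b.astype(np.uint8),0,1)[0][0],3,True)[:,0].tolist())
E
```

```text
[ 188  133   90  161 6618] [[214, 133], [218, 204], [210, 208], [208, 223], [188, 224], [190, 254], [213, 256], [216, 292], [263, 293], [267, 286], [277, 286], [277, 270], [249, 270], [247, 260], [252, 255], [271, 255], [270, 225], [246, 223], [245, 209], [238, 208], [233, 133]]
[ 334  139   56  111 4060] [[339, 139], [335, 174], [336, 249], [350, 249], [353, 244], [385, 244], [387, 228], [364, 227], [362, 220], [387, 218], [389, 186], [366, 185], [364, 175], [355, 173], [356, 140]]
[184 311  60  25 576] [[186, 334], [193, 335], [187, 333], [187, 328], [197, 318], [240, 318], [243, 312], [184, 311]]
blue [ 280  263   78  116 5713] [[280, 263], [282, 377], [353, 378], [352, 301], [357, 288], [357, 263]]
```

```bash
python3 - <<'E'
from h import *
import pickle
from scipy.optimize import least_squares
d=pickle.load(open("w2.pkl","rb"))
px=np.array([[188,224],[190,254.5],[271,255.5],[270.5,225],[210,208],[245.5,208.5],[277.5,270],[216,292.5],[389.5,185.5],[387.5,218],[387.5,228],[385.5,244.5],[364.5,175]])
X=np.array([[12.5,100],[-23.5,100],[-23.5,16],[12.5,16],[28,76.5],[28,39.5],[-34,9.5],[-65,76.5],[51.5,-98],[15.5,-98],[11,-98.5],[-10,-98.5],[61,-73.5]])/1e3
P=np.c_[X,np.full(len(X),.022)]
def W(p,Q): return np.array([p[0],p[1],.075])+Q@R.from_euler("ZY",[p[2],-np.pi/6]).as_matrix().T
r=least_squares(lambda p:(proj(d,W(p,P))-px).ravel(),[.577,-.014,-.107],loss="soft_l1")
print(r.x,"\n",r.fun.reshape(-1,2).round(1).tolist())
# white band in top view
T=pickle.load(open("d0.pkl","rb"))["top"];M=np.eye(4);M[:3,:3]=R.from_rotvec(T["rvec"]).as_matrix();M[:3,3]=T["tvec"];T["C"]=np.linalg.inv(M)
A=R.from_euler("ZY",[r.x[2],-np.pi/6]).as_matrix();O=np.r_[r.x[:2],.075]
print("bar in insert",(cast(T,[326.2,241.9],O+A@[0,0,.036],A[:,2])-O)@A)
# held gauge in tool frame: head top face plane z_tool ; head 18 thick
o=ctrl.get_obs();Rt=R.from_rotvec(o["tool_rot"]).as_matrix();t=o["tool_pos"]
for zt in(-.016,-.013):
  Q=(cast(d,[[280,252],[357.5,252],[282,378],[354,378]],t+Rt@[0,0,zt],Rt[:,2])-t)@Rt;print(zt,Q.round(4).tolist())
E
```

```text
[ 0.57167001 -0.01407188 -0.10511093] 
 [[-5.6, -0.8], [-4.2, 4.3], [0.1, 3.9], [-0.4, -1.1], [-4.2, -0.5], [-0.6, -0.7], [0.4, -0.5], [-3.4, 5.2], [1.9, -1.4], [1.6, 3.8], [1.8, -1.6], [2.5, 2.7], [1.1, -1.4]]
bar in insert [[-0.0941698   0.00079159  0.036     ]]
-0.016 [[0.027, -0.0141, -0.016], [0.0271, 0.0132, -0.016], [-0.0243, -0.0146, -0.016], [-0.0242, 0.0134, -0.016]]
-0.013 [[0.0261, -0.0144, -0.013], [0.0262, 0.0135, -0.013], [-0.0264, -0.0149, -0.013], [-0.0263, 0.0138, -0.013]]
```

```bash
python3 - <<'E'
from h import *
import pickle
from scipy.optimize import least_squares
d=pickle.load(open("w2.pkl","rb"))
px=np.array([[188,224],[190,254.5],[271,255.5],[270.5,225],[210,208],[245.5,208.5],[277.5,270],[216,292.5],[389.5,185.5],[387.5,218],[387.5,228],[385.5,244.5],[364.5,175]])-[0,0]
X=np.array([[12.5,100],[-23.5,100],[-23.5,16],[12.5,16],[28,76.5],[28,39.5],[-34,9.5],[-65,76.5],[51.5,-98],[15.5,-98],[11,-98.5],[-10,-98.5],[61,-73.5]])/1e3
zu=np.array([8,8,22,22,8,22,22,8,8,8,8,8,8])/1e3; zv=np.array([22,8,8,22,22,22,22,8,22,8,22,8,22])/1e3
def W(p,Q): return np.array([p[0],p[1],.075])+Q@R.from_euler("ZY",[p[2],-np.pi/6]).as_matrix().T
f=lambda p:np.c_[proj(d,W(p,np.c_[X,zu]))[:,0],proj(d,W(p,np.c_[X,zv]))[:,1]]-px
r=least_squares(lambda p:f(p).ravel(),[.577,-.014,-.107],loss="soft_l1")
p=r.x;print(p,"\n",r.fun.reshape(-1,2).round(1).tolist())
T=pickle.load(open("d0.pkl","rb"))["top"];M=np.eye(4);M[:3,:3]=R.from_rotvec(T["rvec"]).as_matrix();M[:3,3]=T["tvec"];T["C"]=np.linalg.inv(M)
A=R.from_euler("ZY",[p[2],-np.pi/6]).as_matrix();O=np.r_[p[:2],.075]
print("bar in insert",(cast(T,[326.2,241.9],O+A@[0,0,.036],A[:,2])-O)@A)
np.save("ins.npy",p)
goal=O+A@[.0125+.021,-.056,.06];print(goal)
rel(goal,tool(p[2],np.pi/6))
E
```

```text
[ 0.57079838 -0.01430865 -0.11005124] 
 [[-0.4, -0.4], [0.5, 0.2], [0.2, 0.2], [-0.1, -0.3], [0.2, -0.1], [-0.3, -0.1], [0.5, 0.3], [0.1, -0.0], [-0.2, -0.0], [-0.6, 1.8], [-0.3, -0.3], [0.3, -0.0], [-0.1, -0.2]]
bar in insert [[-0.09322395  0.00063     0.036     ]]
[ 0.56366577 -0.06986135  0.14371152]
t 4.3 shift [0.0034 0.026  0.1715] turn [-0.0015  0.0069  0.0099]
```

```bash
python3 - <<'E'
from h import *
import pickle
d=pickle.load(open("w2.pkl","rb"))
h,s,v=hsv(d)
o=ctrl.get_obs();Rt=R.from_rotvec(o["tool_rot"]).as_matrix();t=o["tool_pos"]
def q(uv,zt): return ((cast(d,uv,t+Rt@[0,0,zt],Rt[:,2])-t)@Rt)[:,:2].round(4).tolist()
col=v[240:300,318];print(v[246:270,300].tolist()); print(v[370:384,300].tolist())
w=(s<60)&(v>120)
for r in(175,200,235,250):
    xs=np.nonzero(w[r,295:345])[0]+295;print(r,xs.min(),xs.max())
for zt in(-.0113,-.008): print(zt,q([[318.5,263],[317.5,378.5]],zt))
print("beam",q([[303.5,167],[334.5,167],[303.5,250],[335,250]],-.0013))
E
```

```text
[81, 80, 79, 93, 116, 117, 118, 132, 154, 156, 155, 157, 155, 156, 156, 157, 166, 206, 215, 211, 210, 210, 210, 210]
[149, 150, 150, 150, 150, 149, 150, 149, 147, 138, 150, 152, 152, 153]
175 303 333
200 303 333
235 304 333
250 303 333
-0.0113 [[0.0214, -0.0005], [-0.0278, -0.0008]]
-0.008 [[0.0202, -0.0005], [-0.0302, -0.0008]]
beam [[0.0553, -0.0061], [0.0553, 0.0053], [0.0233, -0.0064], [0.0233, 0.006]]
```

```bash
cat >> h.py <<'E'
p=np.load("ins.npy");A=R.from_euler("ZY",[p[2],-np.pi/6]).as_matrix();O=np.r_[p[:2],.075];Rt=tool(p[2],np.pi/6)
def go(x,y,z): rel(O+A@[x,y,z],Rt)
def where():
    o=ctrl.get_obs();print("t",round(o["t"],2),"insert",((o["tool_pos"]-O)@A).round(4),"F",(o["contact_force"]@A).round(1),"open",round(o["opening"],4))
E
python3 -c "
from h import *
go(.0369,-.0565,.0647)"
```

```text
t 4.3 shift [0.0068 0.0265 0.1668] turn [-0.0015  0.0069  0.0099]
```

```bash
python3 -m jog '[[[0.007,0.0265,0.04],[-0.001,0.007,0.01]],[[0.007,0.0265,0.09],[-0.001,0.007,0.01]],[[0.007,0.0265,0.13],[-0.001,0.007,0.01]],[[0.007,0.0265,0.165],[-0.001,0.007,0.01]],[[0.007,0.0265,0.165],[-0.001,0.007,0.01]]]'|sed -n 1,2p
python3 -m jog '[[[0,0,0],[0,0,0]],[[0,0,0],[0,0,0]]]'|sed -n 1,2p
python3 - <<'E'
from h import *
where();go(.0369,-.0565,.0647)
grab("wrist","w3")
E
```

```text
t: 4.8
tool_pos: [0.5611, -0.0725, 0.1436]
t: 5.0
tool_pos: [0.5649, -0.0723, 0.1544]
t 5.0 insert [ 0.0402 -0.0583  0.0685] F [-1.  -1.2 -1.9] open 0.027
t 5.0 shift [-0.0033 -0.0018  0.0038] turn [ 0.0013 -0.0048 -0.0033]
```

View pics/w3.png

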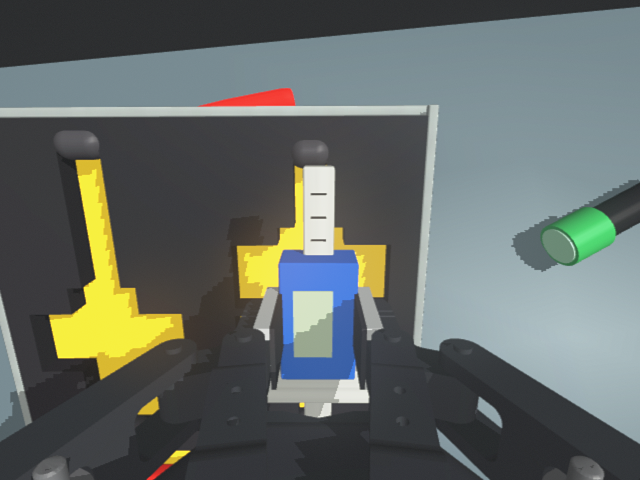

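The cutout and the held gauge are lined up nicely: the gauge notch's upper corners are at (237,246) and (385,246), and the beam sits over its slot near column 318. I'll check the model against this closer view.

```bash
python3 - <<'E'
from h import *
d=grab("wrist")
h,s,v=hsv(d);m=(h>18)&(h<35)&(s>120)&(v>70)
for b,st,c in blobs(m,150):
    cs,_=cv2.findContours(b.astype(np.uint8),cv2.RETR_EXTERNAL,cv2.CHAIN_APPROX_NONE)
    print(st,cv2.approxPolyDP(cs[0],2.5,True)[:,0].tolist())
for n,x,y in(("gnotchTL",.0515,-.014),("gnotchTR",.0515,-.098),("gnotchBR",.0155,-.098),("gheadT R",.061,-.0735),("gheadTL",.061,-.0385),("cnTL",.0125,.1),("cnTR",.0125,.016),("cnBL",-.0235,.1),("cheadTL",.028,.0765)):
    print(n,"z8",proj(d,O+A@[x,y,.008]).round(1),"z22",proj(d,O+A@[x,y,.022]).round(1))
E
```

```text
[   50   160   136   220 10366] [[77, 160], [96, 279], [84, 287], [87, 302], [72, 315], [50, 315], [58, 357], [96, 358], [101, 379], [156, 345], [184, 338], [182, 314], [140, 314], [136, 289], [121, 287], [101, 160]]
[ 237  167   66  132 2944] [[302, 169], [295, 167], [295, 227], [280, 228], [277, 246], [237, 246], [241, 298], [262, 298], [267, 286], [277, 286], [277, 263], [281, 251], [285, 248], [302, 249]]
[ 334  228   53   70 1548] [[335, 228], [334, 248], [355, 250], [359, 263], [359, 286], [369, 286], [373, 297], [383, 297], [386, 246], [345, 246], [343, 229]]
[137 397  23  19 240] [[157, 397], [137, 414], [155, 412], [159, 408]]
[163 450  28  14 196] [[190, 451], [176, 450], [163, 463], [174, 463]]
gnotchTL z8 [[237.5 239.9]] z22 [[232.1 247. ]]
gnotchTR z8 [[387.5 239.5]] z22 [[392.3 246.5]]
gnotchBR z8 [[384.6 298.8]] z22 [[389.  309.3]]
gheadT R z8 [[344.  223.1]] z22 [[345.9 229. ]]
gheadTL z8 [[280.8 223.3]] z22 [[278.3 229.2]]
cnTL z8 [[ 47.2 304.6]] z22 [[ 29.8 315.5]]
cnTR z8 [[190.4 304.1]] z22 [[182.2 315. ]]
cnBL z8 [[ 58.6 358.7]] z22 [[ 42.6 372.4]]
cheadTL z8 [[ 82.9 279.8]] z22 [[ 67.4 289.2]]
```

```bash
python3 -m jog '[[[-0.0028,-0.0021,0.005],[0.001,-0.005,-0.003]],[[-0.0028,-0.0021,0.02],[0.001,-0.005,-0.003]],[[-0.0028,-0.0021,0.0285],[0.001,-0.005,-0.003]],[[-0.0028,-0.0021,0.0285],[0.001,-0.005,-0.003]],[[-0.0028,-0.0021,0.0285],[0.001,-0.005,-0.003]]]'|sed -n 1,2p
python3 -c "
from h import *
where();go(.0374,-.0562,.0147)"
```

```text
t: 5.6
tool_pos: [0.5761, -0.0697, 0.1263]
t 5.6 insert [ 0.0355 -0.0545  0.0387] F [-1.1 -0.6 -1.4] open 0.0266
t 5.6 shift [0.002  0.0017 0.024 ] turn [-0.0014  0.0031  0.0013]
```

```bash
python3 -m jog '[[[0,0,0],[0,0,0]],[[0,0,0],[0,0,0]],[[0,0,0],[0,0,0]]]'|sed -n 1,2p
python3 -c "
from h import *
where();go(.0374,-.0562,.0147)"
python3 -m jog '[[[0,0,0],[0,0,0]],[[0,0,0],[0,0,0]],[[0,0,0],[0,0,0]]]'|sed -n 1,2p
python3 -c "
from h import *
where();go(.0374,-.0562,.0147);print(ctrl.get_obs()['dq'].round(3))"
```

```text
t: 5.9
tool_pos: [0.5764, -0.07, 0.1268]
t 5.9 insert [ 0.036  -0.0547  0.039 ] F [-1.  -0.  -1.9] open 0.0273
t 5.9 shift [0.0015 0.0015 0.0243] turn [-0.0011  0.0022  0.0011]
t: 6.2
tool_pos: [0.5762, -0.0699, 0.1263]
t 6.2 insert [ 0.0356 -0.0547  0.0387] F [-0.9  0.3 -1.7] open 0.027
t 6.2 shift [0.0019 0.0015 0.024 ] turn [-0.0012  0.0029  0.0011]
[-0.    -0.002  0.     0.     0.    -0.001]
```

```bash
python3 -m jog '[[[0.0018,0.0015,0],[-0.001,0.003,0.001]],[[0.0018,0.0015,0],[-0.001,0.003,0.001]],[[0.0018,0.0015,0.006],[-0.001,0.003,0.001]],[[0.0018,0.0015,0.01],[-0.001,0.003,0.001]],[[0.0018,0.0015,0.01],[-0.001,0.003,0.001]]]'|sed -n 1,2p
python3 -c "
from h import *
where()"
python3 -m jog '[[[0,0,0.004],[0,0,0]],[[0,0,0.007],[0,0,0]],[[0,0,0.007],[0,0,0]]]'|sed -n 1,2p
python3 -c "
from h import *
where();go(.0374,-.0562,.0147)"
```

```text
t: 6.7
tool_pos: [0.5823, -0.072, 0.1174]
t 6.7 insert [ 0.0367 -0.0561  0.0278] F [-1.4  0.  -3. ] open 0.0275
t: 7.0
tool_pos: [0.5858, -0.0725, 0.1117]
t 7.0 insert [ 0.0368 -0.0561  0.0211] F [-1.6 -0.1 -2.9] open 0.0269
t 7.0 shift [0.0006 0.0001 0.0064] turn [-0.0003  0.001   0.0002]
```

```bash
python3 -m jog '[[[0.0004,0,0.002],[0,0.001,0]],[[0.0004,0,0.004],[0,0.001,0]],[[0.0004,0,0.006],[0,0.001,0]],[[0.0004,0,0.007],[0,0.001,0]],[[0.0004,0,0.007],[0,0.001,0]]]' - 120|sed -n 1,2p
python3 -c "
from h import *
where();go(.0374,-.0562,.0147)"
python3 -m jog '[[[0,0,0.001],[0,0,0]],[[0,0,0.002],[0,0,0]],[[0,0,0.002],[0,0,0]]]'|sed -n 1,2p
python3 -c "
from h import *
where();go(.0374,-.0562,.0147)"
```

```text
t: 7.5
tool_pos: [0.5896, -0.0728, 0.106]
t 7.5 insert [ 0.0373 -0.0561  0.0143] F [-1.8 -0.5 -3.3] open 0.0264
t 7.5 shift [ 0.0001  0.0001 -0.0004] turn [-0.0003 -0.0003  0.0001]
t: 7.8
tool_pos: [0.5901, -0.0729, 0.1057]
t 7.8 insert [ 0.0375 -0.0561  0.0138] F [-8.8  0.5 19.9] open 0.0265
t 7.8 shift [-0.0001  0.0001 -0.0009] turn [-0.0006  0.0017  0.0008]
```

```bash
python3 -m jog '[[[0,0,0.001],[0,0,0]],[[0,0,0.001],[0,0,0]],[[0,0,-0.001],[0,0,0]],[[0,0,-0.001],[0,0,0]]]'|sed -n 1,4p
python3 -m jog '[[[0,0,-0.001],[0,0,0]],[[0,0,-0.001],[0,0,0]],[[0,0,-0.001],[0,0,0]],[[0,0,-0.001],[0,0,0]]]' 0.52|sed -n 1,5p
python3 -m jog '[[[0,0,-0.02],[0,0,0]],[[0,0,-0.05],[0,0,0]],[[0,0,-0.1],[0,0,0]],[[0,0,-0.14],[0,0,0]],[[0,0,-0.14],[0,0,0]]]'|sed -n 1,4p
python3 -m jog '[[[0,0,0],[0,0,0]],[[0,0,0],[0,0,0]]]'|sed -n 1,2p
python3 - <<'E'
from h import *
import pickle
where();d=grab("wrist","w4");pickle.dump(d,open("w4.pkl","wb"))
E
```

```text
t: 8.2
tool_pos: [0.5903, -0.073, 0.106]
tool_rot: [3.002, -0.165, 0.807]
contact_force: [-1.1, 0.4, -0.8]
t: 8.6
tool_pos: [0.5903, -0.073, 0.107]
tool_rot: [3.002, -0.165, 0.808]
contact_force: [-0.8, 1.3, -0.1]
opening: 0.0445
t: 9.1
tool_pos: [0.522, -0.066, 0.2364]
tool_rot: [2.994, -0.164, 0.826]
contact_force: [0.8, -1.1, 0.1]
t: 9.3
tool_pos: [0.5197, -0.0651, 0.2261]
t 9.3 insert [ 0.0364 -0.0561  0.1535] F [-0.1  0.5 -1.5] open 0.0441
```

View pics/w4.png

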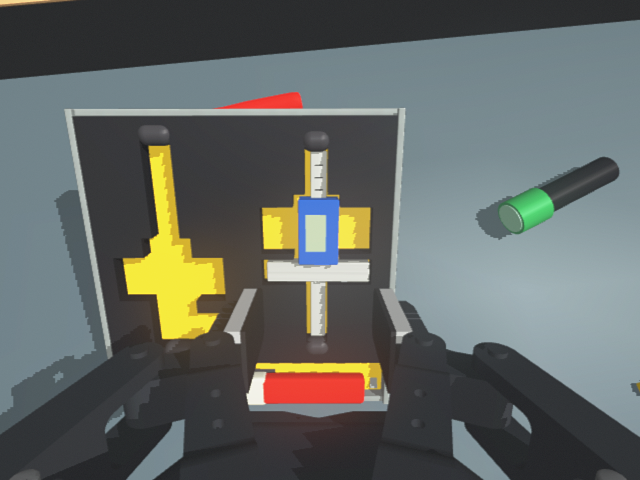

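The gauge sits in its cutout: head at (299-339, 198-265), cross bar at rows 260-281, beam between the two lips. I'll check it numerically and get the move to the caliper.

```bash
cat > chk.py <<'E'
from h import *
import sys,pickle
d=pickle.load(open(sys.argv[1],"rb"));h,s,v=hsv(d);m=(h>100)&(h<125)&(s>150)
def show(cx,cy,pts):
    for x,y,z in pts: print((x,y,z),proj(d,O+A@[cx+x/1e3,cy+y/1e3,.008+z/1e3]).round(1))
for b,st,c in blobs(m,300):
    if st[2]<80: print(st[:4],cv2.approxPolyDP(cv2.findContours(b.astype(np.uint8),0,1)[0][0],2,True)[:,0].tolist())
show(.0125,-.056,[(46,15,18),(46,-15,18),(-4,15,18),(-4,-15,18),(46,15,0),(-4,40,12),(-4,-40,12),(-20,40,12),(-20,-40,12),(-70,6,8),(-70,-6,8)])
w=(s<60)&(v>110)
for b,st,c in blobs(w,100): print("w",st)
E
python3 chk.py w4.pkl
python3 -c "
from h import *
rel([.41,.28,.25],tool(-.12))
import pickle
d=pickle.load(open('d0.pkl','rb'))['top'];M=np.eye(4);M[:3,:3]=R.from_rotvec(d['rvec']).as_matrix();M[:3,3]=d['tvec'];d['C']=np.linalg.inv(M)
print(cast(d,[[228,233],[217,290],[219,268]],[0,0,.012],[0,0,1]))"
```

```text
[299 197  40  68] [[301, 197], [299, 262], [336, 263], [338, 200]]
(46, 15, 18) [[295.7 199.3]]
(46, -15, 18) [[337.3 199.3]]
(-4, 15, 18) [[296.7 264.8]]
(-4, -15, 18) [[336.4 264.8]]
(46, 15, 0) [[297.  195.4]]
(-4, 40, 12) [[264.8 262.2]]
(-4, -40, 12) [[368.4 262.2]]
(-20, 40, 12) [[265.6 281.5]]
(-20, -40, 12) [[367.6 281.5]]
(-70, 6, 8) [[309.4 335.9]]
(-70, -6, 8) [[323.9 335.8]]
w [     0     20    640    417 119384]
w [299 151  28  48 722]
w [500 205  22  27 395]
w [ 267  213  103  123 2857]
w [305 215  21  37 752]
w [224 289  33  55 754]
w [ 246  371  144   46 1958]
w [512 405  19  28 225]
w [105 412  20  21 129]
w [ 452  419   58   61 1526]
w [ 127  420   58   60 1504]
t 9.35 shift [-0.1152 -0.3309 -0.0941] turn [-0.0035 -0.5213  0.0097]
[[0.49578299 0.25513102 0.012     ]
 [0.34660138 0.28086811 0.012     ]
 [0.40389467 0.2768484  0.012     ]]
```

```bash
python3 -m jog '[[[-0.02,-0.04,-0.08],[0,0,0]],[[-0.115,-0.331,-0.094],[0,-0.521,0.05]],[[-0.115,-0.331,-0.094],[0,-0.521,0.05]],[[-0.115,-0.331,-0.094],[0,-0.521,0.05]],[[-0.115,-0.331,-0.094],[0,-0.521,0.05]]]' 1 |sed -n 1,3p
python3 -c "
from h import *
rel([.42,.28,.2],tool(-.17))"
```

```text
t: 9.85
tool_pos: [0.4427, 0.1557, 0.2539]
tool_rot: [-3.12, 0.247, 0.002]
t 9.85 shift [-0.0418 -0.1185  0.0554] turn [-0.0116  0.0023  0.0119]
```

```bash
python3 -m jog '[[[-0.03,-0.045,0.02],[0,0,0.012]],[[-0.03,-0.09,0.045],[0,0,0.012]],[[-0.032,-0.11,0.055],[0,0,0.012]],[[-0.032,-0.11,0.055],[0,0,0.012]],[[-0.032,-0.11,0.055],[0,0,0.012]]]' |sed -n 1,3p
python3 -m jog '[[[0,0,0],[0,0,0]],[[0,0,0],[0,0,0]]]'|sed -n 1,3p
python3 - <<'E'
from h import *
import pickle
d=grab("wrist","w5");pickle.dump(d,open("w5.pkl","wb"))
h,s,v=hsv(d)
for b,st,c in blobs((s<60)&(v>130),150): print("w",st,c.round(1),cv2.minAreaRect(np.argwhere(b)[:,::-1].astype(np.float32)))
for b,st,c in blobs((v<40),150): print("k",st,c.round(1))
E
```

```text
t: 10.35
tool_pos: [0.4277, 0.2681, 0.1989]
tool_rot: [-3.12, 0.263, -0.001]
t: 10.55
tool_pos: [0.429, 0.2673, 0.2017]
tool_rot: [-3.117, 0.267, -0.008]
w [  345     0   295   256 24234] [507.8 139.5] ((517.1116333007812, 98.40253448486328), (368.2950744628906, 196.76426696777344), 35.947601318359375)
w [ 306  132   22   83 1505] [316.1 172.3] ((316.3935546875, 173.0119171142578), (19.14272689819336, 82.4469985961914), 1.7357045412063599)
w [300 233  20  37 647] [309.4 250.7] ((309.48712158203125, 250.92384338378906), (18.052318572998047, 36.04405975341797), 1.7357046604156494)
w [ 295  279   66   27 1459] [328.4 292.1] ((327.5, 292.0), (26.0, 65.0), 90.0)
k [    0   179   640   301 56127] [276.8 408.4]
```

View pics/w5.png

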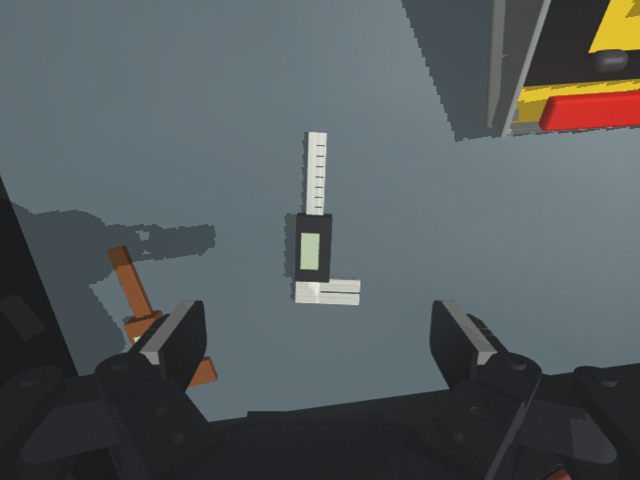

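The caliper is in clear view: black head at (296-332, 214-282), beam end at (318,132), jaws at rows 279-305 reaching right to column 360. The brown look-alike at left (110-215, 247-385) will need care with the left finger.

```bash
python3 - <<'E'
from h import *
import pickle
d=pickle.load(open("w5.pkl","rb"));h,s,v=hsv(d)
m=np.zeros_like(v,bool);m[205:290,285:345]=v[205:290,285:345]<60
b,st,c=max(blobs(m,100),key=lambda q:q[1][4]);cnt=cv2.findContours(b.astype(np.uint8),0,1)[0][0]
print(cv2.approxPolyDP(cnt,2.5,True)[:,0].tolist(),st)
pk=[]
for r in range(145,205,6):
    xs=np.nonzero(((s<60)&(v>120))[r,295:340])[0]+295;pk.append([xs.min()/2+xs.max()/2,r])
P=cast(d,pk,[0,0,.008],[0,0,1]);l=cv2.fitLine(P[:,:2].astype(np.float32),cv2.DIST_HUBER,0,.01,.01).ravel()
yaw=np.arctan2(*(l[:2]*np.sign(l[0]))[::-1]);print("beam",yaw,l[2:])
tip=cast(d,[317,132],[0,0,.008],[0,0,1])[0];u=np.r_[np.cos(yaw),np.sin(yaw),0]
print("from tip: head",tip-u*.103)
H=cast(d,[[297.5,214],[332,214],[330.5,282],[296,282]],[0,0,.018],[0,0,1]);print("head",H.round(4).tolist(),H.mean(0))
rel(np.r_[H.mean(0)[:2],.0067],tool(yaw))
E
```

```text
[[298, 213], [296, 279], [327, 281], [319, 269], [304, 271], [298, 268], [299, 233], [318, 231], [321, 234], [320, 267], [320, 263], [326, 261], [328, 267], [331, 216]] [ 296  213   36   69 1153]
beam -0.16847515 [0.46506724 0.2633336 ]
from tip: head [0.39702188 0.27482677 0.008     ]
head [[0.4331, 0.2862, 0.018], [0.428, 0.2563, 0.018], [0.3651, 0.268, 0.018], [0.3704, 0.2994, 0.018]] [0.39911908 0.27747082 0.018     ]
t 10.6 shift [-0.032  -0.0022  0.1951] turn [-0.0137 -0.0042 -0.0028]
```

```bash
python3 -m jog '[[[0,0,0],[0,0,0]],[[0,0,0],[0,0,0]]]'|sed -n 1,3p
cat > cal.py <<'E'
from h import *
d=grab("wrist");h,s,v=hsv(d)
def mid(m,rows,a=290,b=345):
    o=[]
    for r in rows:
        xs=np.nonzero(m[r,a:b])[0]+a
        if len(xs): o.append([xs.min(),xs.max(),r])
    return np.array(o,float)
B=mid((s<60)&(v>120),range(142,200,6));print(B.astype(int).tolist())
H=mid(v<75,range(222,274,6));print(H.astype(int).tolist())
for nm,Q,z in(("beam",B,.008),("head",H,.018)):
    for k in(0,1):
        P=cast(d,np.c_[Q[:,k],Q[:,2]],[0,0,z],[0,0,1]);l=np.polyfit(P[:,0],P[:,1],1);print(nm,k,"yaw",np.arctan(l[0]).round(4),"y at x=.398",np.polyval(l,.398).round(4))
print(v[205:222,322].tolist(),v[276:288,325].tolist(),v[126:138,317].tolist(),v[298:310,305].tolist())
print(cast(d,[[317,134]],[0,0,.008],[0,0,1]),cast(d,[[315,216],[313,281.5]],[0,0,.018],[0,0,1]))
E
python3 cal.py
```

```text
t: 10.8
tool_pos: [0.4288, 0.2677, 0.2017]
tool_rot: [-3.117, 0.266, -0.008]
[[290, 344, 142], [290, 344, 148], [290, 344, 154], [290, 344, 160], [290, 344, 166], [290, 344, 172], [290, 344, 178], [290, 344, 184], [290, 344, 190], [290, 344, 196]]
[[296, 331, 222], [296, 331, 228], [296, 331, 234], [296, 330, 240], [296, 330, 246], [296, 330, 252], [295, 330, 258], [295, 329, 264], [295, 329, 270]]
beam 0 yaw -0.1906 y at x=.398 0.3009
beam 1 yaw -0.1524 y at x=.398 0.2501
head 0 yaw -0.2107 y at x=.398 0.295
head 1 yaw -0.2048 y at x=.398 0.2633
[202, 184, 163, 198, 200, 200, 200, 202, 200, 154, 74, 49, 58, 60, 61, 59, 58] [59, 61, 61, 60, 58, 73, 159, 193, 193, 194, 196, 194] [125, 126, 126, 125, 122, 123, 208, 216, 213, 214, 213, 213] [201, 201, 223, 224, 174, 123, 118, 118, 117, 118, 118, 118]
[[0.49669183 0.25830301 0.008     ]] [[0.42845295 0.27175927 0.018     ]
 [0.36796677 0.28419878 0.018     ]]
```

```bash
python3 -c "
from h import *
rel([.398,.279,.005],tool(-.205))"
```

```text
t 10.85 shift [-0.0329 -0.0032  0.1966] turn [-0.0136 -0.0035  0.0346]
```

```bash
python3 -m jog '[[[-0.033,-0.003,0.03],[-0.013,-0.003,0.035]],[[-0.033,-0.003,0.08],[-0.013,-0.003,0.035]],[[-0.033,-0.003,0.13],[-0.013,-0.003,0.035]],[[-0.033,-0.003,0.16],[-0.013,-0.003,0.035]],[[-0.033,-0.003,0.16],[-0.013,-0.003,0.035]]]'|sed -n 1,2p
python3 -m jog '[[[0,0,0],[0,0,0]],[[0,0,0],[0,0,0]],[[0,0,0],[0,0,0]]]'|sed -n 1,2p
python3 -c "
from h import *
rel([.398,.279,.005],tool(-.205))"
```

```text
t: 11.35
tool_pos: [0.3932, 0.2765, 0.0361]
t: 11.65
tool_pos: [0.3993, 0.2795, 0.044]
t 11.65 shift [-0.0013  0.0009  0.0389] turn [-0.0033 -0.0038  0.0002]
```

```bash
python3 -m jog '[[[-0.001,0.001,0.02],[-0.003,-0.004,0]],[[-0.001,0.001,0.036],[-0.003,-0.004,0]],[[-0.001,0.001,0.038],[-0.003,-0.004,0]],[[-0.001,0.001,0.038],[-0.003,-0.004,0]],[[-0.001,0.001,0.038],[-0.003,-0.004,0]]]' | sed -n 1,2p
python3 -m jog '[[[0,0,0],[0,0,0]],[[0,0,0],[0,0,0]]]'|sed -n 1,4p
python3 -c "
from h import *
rel([.398,.279,.005],tool(-.205))"
```

```text
t: 12.15
tool_pos: [0.3972, 0.2783, 0.0047]
t: 12.35
tool_pos: [0.3967, 0.2781, 0.0041]
tool_rot: [3.124, -0.321, -0.005]
contact_force: [-0.5, -0.2, -0.6]
t 12.35 shift [ 0.0011 -0.0011 -0.0009] turn [0.0018 0.0029 0.0004]
```

Good. Close, lift and look at the caliper in the hand.

```bash
python3 -m jog '[[[0.001,-0.001,-0.001],[0.002,0.003,0]],[[0.001,-0.001,-0.001],[0.002,0.003,0]],[[0.001,-0.001,-0.001],[0.002,0.003,0]],[[0.001,-0.001,-0.001],[0.002,0.003,0]],[[0.001,-0.001,-0.001],[0.002,0.003,0]]]' 0 120|sed -n 1,6p
python3 -m jog '[[[0,0,0],[0,0,0]],[[0,0,0],[0,0,0]],[[0,0,0],[0,0,0]]]'
python3 -m jog '[[[0,0,-0.03],[0,0,0]],[[0,0,-0.08],[0,0,0]],[[0,0,-0.13],[0,0,0]],[[0,0,-0.18],[0,0,0]],[[0,0,-0.23],[0,0,0]]]'|sed -n 1,2p
python3 -c "
from h import *
where();go(.02,.0575,.20)"
```

```text
t: 12.85
tool_pos: [0.3976, 0.2789, 0.0049]
tool_rot: [3.125, -0.321, -0.001]
contact_force: [-2.0, -0.3, 4.8]
opening: 0.0291
grip_force: 119.8
t: 13.15
tool_pos: [0.3977, 0.2789, 0.0049]
tool_rot: [3.125, -0.321, -0.001]
contact_force: [-1.5, 0.4, 6.1]
opening: 0.0286
grip_force: 119.8
t: 13.65
tool_pos: [0.3968, 0.2783, 0.2351]
t 13.65 insert [-0.0976  0.2717  0.2412] F [-0.8  0.7 -2.5] open 0.029
t 13.65 shift [ 0.1421  0.2017 -0.0231] turn [ 0.0263  0.5254 -0.092 ]
```

```bash
python3 -m jog '[[[0.03,0.03,-0.03],[0.005,0.11,-0.02]],[[0.142,0.2,-0.023],[0.026,0.525,-0.092]],[[0.142,0.2,-0.023],[0.026,0.525,-0.092]],[[0.142,0.2,-0.023],[0.026,0.525,-0.092]],[[0.142,0.2,-0.023],[0.026,0.525,-0.092]]]'|sed -n 1,2p
python3 -m jog '[[[0,0,0],[0,0,0]],[[0,0,0],[0,0,0]],[[0,0,0],[0,0,0]]]'|sed -n 1,2p
python3 -c "
from h import *
where();go(-.004,.0575,.12)"
```

```text
t: 14.15
tool_pos: [0.4906, 0.0584, 0.2521]
t: 14.45
tool_pos: [0.4937, 0.0596, 0.2567]
t 14.45 insert [0.0175 0.065  0.1997] F [-0.8 -0.9 -2.5] open 0.0288
t 14.45 shift [-0.0214  0.0076  0.0797] turn [-0.001   0.0009  0.0003]
```

```bash
python3 -m jog '[[[-0.0214,0.0076,0.03],[-0.001,0.001,0]],[[-0.0214,0.0076,0.08],[-0.001,0.001,0]],[[-0.0214,0.0076,0.12],[-0.001,0.001,0]],[[-0.0214,0.0076,0.12],[-0.001,0.001,0]],[[-0.0214,0.0076,0.12],[-0.001,0.001,0]]]'|sed -n 1,2p
python3 -m jog '[[[0,0,0],[0,0,0]],[[0,0,0],[0,0,0]],[[0,0,0],[0,0,0]]]'|sed -n 1,2p
python3 - <<'E'
from h import *
import pickle
where();d=grab("wrist","w6");pickle.dump(d,open("w6.pkl","wb"))
h,s,v=hsv(d);m=(h>18)&(h<35)&(s>120)&(v>70)
for b,st,c in blobs(m,120):
    cs,_=cv2.findContours(b.astype(np.uint8),cv2.RETR_EXTERNAL,cv2.CHAIN_APPROX_NONE)
    print(st,cv2.approxPolyDP(cs[0],2.5,True)[:,0].tolist())
for n,x,y in(("cnTL",.0125,.1),("cnTR",.0125,.016),("cnBL",-.0235,.1),("cheadTL",.028,.0765),("cheadTR",.028,.0395),("gnTL",.0515,-.014),("gnTR",.0515,-.098)):
    print(n,"z8",proj(d,O+A@[x,y,.008]).round(1),"z22",proj(d,O+A@[x,y,.022]).round(1))
E
```

```text
t: 14.95
tool_pos: [0.5339, 0.0487, 0.1414]
t: 15.25
tool_pos: [0.5354, 0.0472, 0.1454]
t 15.25 insert [-0.0011  0.0573  0.0819] F [-1.4  0.  -1.9] open 0.029
[ 554  163   36   62 1531] [[588, 163], [565, 164], [555, 224], [578, 223]]
[ 444  164   48   63 2555] [[450, 164], [444, 224], [477, 223], [484, 226], [491, 164]]
[282 191  16  38 335] [[296, 191], [295, 206], [282, 208], [283, 228], [297, 227]]
[340 208   7  20 136] [[340, 208], [340, 227], [345, 227], [346, 208]]
[ 243  235   34   52 1604] [[244, 235], [246, 285], [274, 286], [276, 235]]
[ 360  235   26   51 1192] [[360, 235], [361, 285], [382, 285], [385, 235]]
[536 378  36  21 395] [[536, 378], [568, 397], [571, 378]]
cnTL z8 [[244.1 229.5]] z22 [[239.4 235.4]]
cnTR z8 [[386.1 229.4]] z22 [[390.5 235.4]]
cnBL z8 [[247.1 286.2]] z22 [[242.8 295.4]]
cheadTL z8 [[283.2 203.5]] z22 [[280.9 207.9]]
cheadTR z8 [[346.9 203.5]] z22 [[348.9 207.9]]
gnTL z8 [[442.6 162.3]] z22 [[451.1 164. ]]
gnTR z8 [[591.4 162.3]] z22 [[609.9 164. ]]
```

View pics/w6.png

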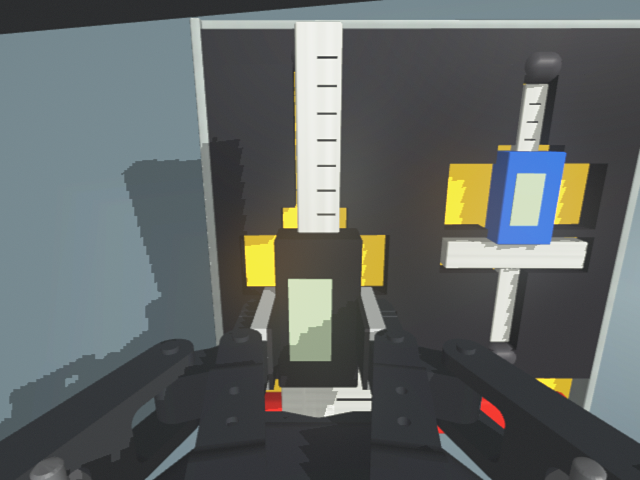

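The caliper is held straight above its cutout: beam at cols 295-342 up to row 22, head at rows 229-387. The gauge beside it sits between its lips.

```bash
python3 - <<'E'
from h import *
import pickle
d=pickle.load(open("w6.pkl","rb"));h,s,v=hsv(d)
o=ctrl.get_obs();Rm=R.from_rotvec(o["tool_rot"]).as_matrix();t=o["tool_pos"]
q=lambda uv,zt:((cast(d,uv,t+Rm@[0,0,zt],Rm[:,2])-t)@Rm)[:,:2].round(4).tolist()
print(v[16:34,310].tolist(),v[224:246,318].tolist(),v[380:392,290].tolist())
for r in(60,130,200):
    xs=np.nonzero(((s<60)&(v>120))[r,285:355])[0]+285;print(r,xs.min(),xs.max(),q([[xs.min()-.5,r],[xs.max()+.5,r]],-.0031))
print("tip",q([[318,22]],-.0031),"head",q([[318,238],[318,387]],-.0131),q([[276,300],[360,300]],-.0131))
where()
E
```

```text
[145, 144, 143, 147, 189, 199, 242, 241, 240, 240, 241, 240, 240, 241, 241, 240, 241, 240] [230, 231, 231, 231, 231, 231, 232, 233, 163, 88, 76, 77, 77, 77, 76, 79, 81, 81, 81, 81, 81, 80] [52, 51, 51, 51, 52, 50, 55, 106, 161, 164, 163, 161]
60 295 341 [[0.092, -0.0073], [0.092, 0.0086]]
130 297 340 [[0.0692, -0.007], [0.0692, 0.0087]]
200 297 339 [[0.0441, -0.0074], [0.0441, 0.0087]]
tip [[0.1036, 0.0007]] head [[0.0321, 0.0007], [-0.0298, 0.0007]] [[0.0081, -0.015], [0.0081, 0.0164]]
t 15.3 insert [-0.0015  0.0571  0.0816] F [-1.2 -0.9 -1.9] open 0.0286
```

```bash
python3 -m jog '[[[-0.005,-0.0015,0.01],[0,0,0]],[[-0.005,-0.0015,0.03],[0,0,0]],[[-0.005,-0.0015,0.042],[0,0,0]],[[-0.005,-0.0015,0.042],[0,0,0]],[[-0.005,-0.0015,0.042],[0,0,0]]]'|sed -n 1p
python3 -m jog '[[[0,0,0],[0,0,0]],[[0,0,0],[0,0,0]],[[0,0,0],[0,0,0]]]'|sed -n 1p
python3 -c "
from h import *
where();go(-.0064,.0587,.0129)"
```

```text
t: 15.8
t: 16.1
t 16.1 insert [-0.0075  0.0583  0.0386] F [-1.2 -0.6 -0.7] open 0.0285
t 16.1 shift [ 0.001  -0.0004  0.0257] turn [ 0.0005 -0.0029 -0.0003]
```

```bash
python3 -m jog '[[[0.001,-0.0004,0],[0,-0.003,0]],[[0.001,-0.0004,0.005],[0,-0.003,0]],[[0.001,-0.0004,0.01],[0,-0.003,0]],[[0.001,-0.0004,0.014],[0,-0.003,0]],[[0.001,-0.0004,0.014],[0,-0.003,0]]]'|sed -n 1p
python3 -c "
from h import *
where()"
python3 -m jog '[[[0,0,0.003],[0,0,0]],[[0,0,0.006],[0,0,0]],[[0,0,0.006],[0,0,0]]]'|sed -n 1p
python3 -c "
from h import *
where();go(-.0064,.0587,.0129)"
```

```text
t: 16.6
t 16.6 insert [-0.0069  0.0586  0.0236] F [-0.3 -0.7 -2. ] open 0.0288
t: 16.9
t 16.9 insert [-0.0075  0.0587  0.0176] F [ 0.   0.  -3.4] open 0.0287
t 16.9 shift [ 0.0011 -0.      0.0047] turn [ 0.0006  0.002  -0.0004]
```

```bash
python3 -m jog '[[[0.0008,0,0.002],[0,0.002,0]],[[0.0008,0,0.004],[0,0.002,0]],[[0.0008,0,0.006],[0,0.002,0]],[[0.0008,0,0.006],[0,0.002,0]]]'|sed -n 1p
python3 -c "
from h import *
where()"
python3 -m jog '[[[0,0,0.001],[0,0,0]],[[0,0,0.002],[0,0,0]],[[0,0,0.002],[0,0,0]]]'|sed -n 1p
python3 -c "
from h import *
where();go(-.0064,.0587,.0129)"
```

```text
t: 17.3
t 17.3 insert [-0.0064  0.0587  0.0121] F [-2.5 -0.5  3.7] open 0.0288
t: 17.6
t 17.6 insert [-0.0064  0.0587  0.0119] F [-13.1  -3.   40.1] open 0.0287
t 17.6 shift [ 0.    -0.    -0.001] turn [0.0014 0.0035 0.0002]
```

```bash
python3 -m jog '[[[0,0,-0.002],[0,0,0]],[[0,0,-0.002],[0,0,0]]]'|sed -n 1p
python3 -m jog '[[[0,0,0],[0,0,0]],[[0,0,0],[0,0,0]],[[0,0,0],[0,0,0]],[[0,0,0],[0,0,0]]]' 0.52|sed -n 1,5p
python3 -m jog '[[[0,0,-0.02],[0,0,0]],[[0,0,-0.05],[0,0,0]],[[0,0.03,-0.1],[0,0,0]],[[0,0.057,-0.15],[0,0,0]],[[0,0.057,-0.17],[0,0,0]]]'|sed -n 1p
python3 -m jog '[[[0,0,0],[0,0,0]],[[0,0,0],[0,0,0]],[[0,0,0],[0,0,0]]]' 0|sed -n 1p
python3 - <<'E'
from h import *
import pickle
where();d=grab("wrist","w7");pickle.dump(d,open("w7.pkl","wb"));go(-.0932,.0006,.07)
def show(cx,cy,pts):
    for x,y,z in pts: print((x,y,z),proj(d,O+A@[cx+x/1e3,cy+y/1e3,.008+z/1e3]).round(1).tolist())
print("gauge");show(.0125,-.056,[(46,15,18),(-4,-15,18),(-4,-40,12),(80,0,8),(80,0,0)])
print("cal");show(.0175,.058,[(8,16,18),(8,-16,18),(-54,16,18),(-54,-16,18),(80,8,8),(80,-8,8),(-54,-46,8),(-80,-46,8),(-80,16,8)])
E
```

```text
t: 17.8
t: 18.2
tool_pos: [0.5661, 0.0452, 0.0824]
tool_rot: [3.002, -0.166, 0.806]
contact_force: [-0.2, -0.0, -0.4]
opening: 0.0446
t: 18.7
t: 19.0
t 19.0 insert [-0.0076  0.002   0.1808] F [-1.2  0.6 -1.1] open 0.0008
t 19.05 shift [-0.0849  0.0015  0.1106] turn [ 0.0002  0.0029 -0.    ]
gauge
(46, 15, 18) [[373.1, 135.5]]
(-4, -15, 18) [[408.3, 200.8]]
(-4, -40, 12) [[437.4, 199.5]]
(80, 0, 8) [[392.8, 89.0]]
(80, 0, 0) [[390.8, 90.2]]
cal
(8, 16, 18) [[224.5, 179.3]]
(8, -16, 18) [[265.4, 179.3]]
(-54, 16, 18) [[229.5, 254.7]]
(-54, -16, 18) [[268.2, 254.7]]
(80, 8, 8) [[231.7, 81.9]]
(80, -8, 8) [[252.9, 81.9]]
(-54, -46, 8) [[304.9, 251.1]]
(-80, -46, 8) [[305.1, 279.5]]
(-80, 16, 8) [[234.0, 279.6]]
```

View pics/w7.png

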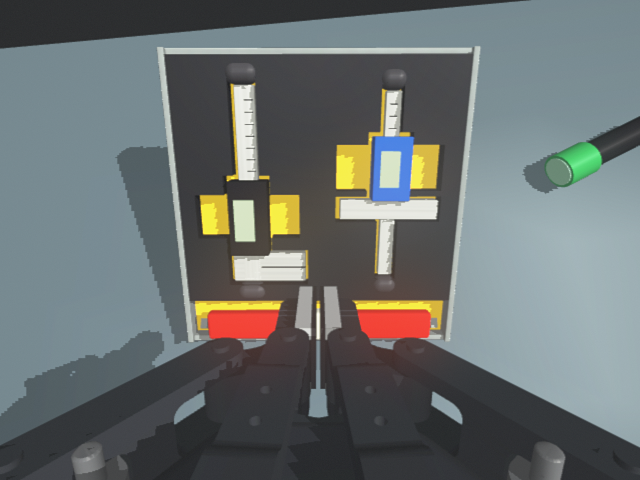

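Both tools are in their cutouts: caliper head at (229-271, 180-254), jaws out to (308,280), gauge head at (372-411, 137-201). The bar with its white band shows behind the shut fingers at row 325. I'll quantify the fit.

```bash
python3 - <<'E'
from h import *
import pickle
d=pickle.load(open("w7.pkl","rb"));h,s,v=hsv(d);w=(s<70)&(v>110)
def ins(uv,z): return (((cast(d,uv,O+A@[0,0,z],A[:,2]))-O)@A)[:,:2]*1e3
def run(m,r,a,b):
    xs=np.nonzero(m[r,a:b])[0]+a;return xs.min()-.5,xs.max()+.5
for nm,a,b,rows,z in(("cal beam",222,268,(90,110,130,150,170),.016),("cal jaw",222,320,(258,266,274),.016),("gauge beam",370,410,(95,110,125,225,245,265),.016),("gauge cross",325,450,(203,208,213),.020)):
    for r in rows:
        l,q=run(w,r,a,b);P=ins([[l,r],[q,r]],z);print(nm,r,l,q,"x",P[0,0].round(1),"y",P[:,1].round(1),"mid",P[:,1].mean().round(1))
print("cal tip col v",v[76:90,244].tolist(),"jaw bottom",v[272:286,250].tolist())
print("tips x",ins([[244,83],[250,280]],.016).round(1).tolist(),"head rows",v[174:186,236].tolist(),v[248:260,236].tolist())
E
```

```text
cal beam 90 233.5 254.5 x 91.8 y [65.  49.1] mid 57.0
cal beam 110 234.5 255.5 x 77.4 y [65.1 49. ] mid 57.0
cal beam 130 235.5 256.5 x 62.6 y [65.2 48.8] mid 57.0
cal beam 150 236.5 257.5 x 47.4 y [65.4 48.7] mid 57.0
cal beam 170 237.5 257.5 x 31.8 y [65.5 49.4] mid 57.4
cal jaw 258 233.5 305.5 x -42.7 y [73.2 11.5] mid 42.4
cal jaw 266 233.5 304.5 x -50.0 y [73.7 12.4] mid 43.1
cal jaw 274 234.5 305.5 x -57.3 y [73.3 11.6] mid 42.4
gauge beam 95 385.5 401.5 x 88.2 y [-50.7 -62.9] mid -56.8
gauge beam 110 384.5 400.5 x 77.4 y [-50.5 -62.8] mid -56.6
gauge beam 125 383.5 399.5 x 66.3 y [-50.2 -62.7] mid -56.4
gauge beam 225 378.5 393.5 x -13.7 y [-49.8 -62.4] mid -56.1
gauge beam 245 377.5 392.5 x -31.1 y [-49.7 -62.5] mid -56.1
gauge beam 265 376.5 391.5 x -49.1 y [-49.7 -62.6] mid -56.1
gauge cross 203 339.5 437.5 x 5.7 y [-16.7 -96.3] mid -56.5
gauge cross 208 339.5 437.5 x 1.5 y [-16.7 -96.7] mid -56.7
gauge cross 213 339.5 436.5 x -2.6 y [-16.8 -96.2] mid -56.5
cal tip col v [77, 74, 70, 66, 61, 59, 53, 48, 78, 177, 227, 192, 184, 234] jaw bottom [231, 232, 231, 232, 231, 231, 235, 234, 172, 101, 94, 98, 93, 100]
tips x [[96.7, 56.8], [-62.9, 60.1]] head rows [209, 222, 221, 223, 224, 99, 42, 49, 55, 55, 57, 57] [71, 72, 73, 74, 73, 72, 71, 87, 177, 173, 165, 177]
```

```bash
python3 - <<'E'
from h import *
import pickle
d=pickle.load(open("w7.pkl","rb"));h,s,v=hsv(d);m=((h<6)|(h>174))&(s>150)&(v>100)
for b,st,c in blobs(m,200):
    print(st,((cast(d,[[st[0]-.5,st[1]-.5],[st[0]+st[2]-.5,st[1]+st[3]-.5]],O+A@[0,0,.036],A[:,2])-O)@A*1e3).round(1).tolist())
where();go(-.0935,.0,.06)
E
```

```text
[ 208  310   71   29 1815] [[-81.2, 93.0, 36.0], [-108.4, 34.6, 36.0]]
[ 357  310   74   28 1918] [[-81.3, -31.3, 36.0], [-107.6, -95.2, 36.0]]
t 19.05 insert [-0.008   0.0021  0.1804] F [-0.4  0.2 -0.8] open 0.0001
t 19.05 shift [-0.0852  0.0021  0.1206] turn [ 0.0002  0.0029 -0.    ]
```

```bash
python3 -m jog '[[[-0.04,0.002,0],[0,0,0]],[[-0.085,0.002,0.02],[0,0.003,0]],[[-0.085,0.002,0.07],[0,0.003,0]],[[-0.085,0.002,0.115],[0,0.003,0]],[[-0.085,0.002,0.115],[0,0.003,0]]]'|sed -n 1p
python3 -m jog '[[[0,0,0],[0,0,0]],[[0,0,0],[0,0,0]],[[0,0,0],[0,0,0]]]' |sed -n 1p
python3 -c "
from h import *
where();go(-.0935,-.0003,.038)"
```

```text
t: 19.55
t: 19.85
t 19.85 insert [-0.0884 -0.0003  0.0689] F [ 0.1 -0.7  0.8] open -0.0002
t 19.85 shift [-0.0053  0.      0.0309] turn [ 0.0009 -0.009   0.0002]
```

```bash
python3 -m jog '[[[-0.004,0,0.01],[0.001,-0.008,0]],[[-0.004,0,0.02],[0.001,-0.008,0]],[[-0.004,0,0.028],[0.001,-0.008,0]],[[-0.004,0,0.028],[0.001,-0.008,0]],[[-0.004,0,0.028],[0.001,-0.008,0]]]' |sed -n 1p
python3 -c "
from h import *
where();go(-.0935,-.0003,.028)"
python3 -m jog '[[[0,0,0.003],[0,0,0]],[[0,0,0.006],[0,0,0]],[[0,0,0.006],[0,0,0]]]' |sed -n 1p
python3 -c "
from h import *
where();go(-.0935,-.0003,.028)"
```

```text
t: 20.35
t 20.35 insert [-0.0935 -0.0003  0.0402] F [ 0.  -0.2  0.1] open -0.0001
t 20.35 shift [ 0.     -0.      0.0122] turn [-0.0002  0.0011 -0.0001]
t: 20.65
t 20.65 insert [-0.0938 -0.0004  0.0335] F [1.7 0.3 2.9] open -0.0005
t 20.65 shift [ 0.0003 -0.0001  0.0055] turn [-0.0002  0.0018 -0.0003]
```

Contact as expected (2.9 N at about 2.5 mm in). Now press to the stop, about 6 mm more with a little extra.

```bash
python3 -m jog '[[[0,0,0.003],[0,0,0]],[[0,0,0.006],[0,0,0]],[[0,0,0.007],[0,0,0]],[[0,0,0.007],[0,0,0]]]' |sed -n 1p
python3 -c "
from h import *
where()"
python3 -m jog '[[[0,0,0.001],[0,0,0]],[[0,0,0.001],[0,0,0]],[[0,0,0.001],[0,0,0]]]' |sed -n 1p
python3 -c "
from h import *
where();print(ctrl.get_obs()['wrist_torque'])"
```

```text
t: 21.05
t 21.05 insert [-0.0937 -0.0004  0.0269] F [-1.6 -0.8 18.8] open 0.0001
t: 21.35
t 21.35 insert [-0.0935 -0.0004  0.0266] F [-7.4 -0.8 36.6] open -0.0002
[ 0.01681047  1.57763878 -0.13317558]
```

```bash
python3 -m jog '[[[0,0,-0.005],[0,0,0]],[[0,0,-0.015],[0,0,0]],[[0,0,-0.05],[0,0,0]],[[0.02,0,-0.1],[0,0,0]],[[0.06,0,-0.15],[0,0,0]]]' |sed -n 1p
python3 -m jog '[[[0,0,0],[0,0,0]],[[0,0,0],[0,0,0]],[[0,0,0],[0,0,0]],[[0,0,0],[0,0,0]],[[0,0,0],[0,0,0]]]' |sed -n 1p
python3 - <<'E'
from h import *
import pickle
where();d=grab("wrist","w8");pickle.dump(d,open("w8.pkl","wb"))
h,s,v=hsv(d);m=((h<6)|(h>174))&(s>150)&(v>100)
for b,st,c in blobs(m,200):
    print(st,((cast(d,[[st[0]-.5,st[1]-.5],[st[0]+st[2]-.5,st[1]+st[3]-.5]],O+A@[0,0,.036],A[:,2])-O)@A*1e3).round(1).tolist())
E
```

```text
t: 21.85
t: 22.35
t 22.35 insert [-0.0474 -0.0003  0.1592] F [ 0.8 -0.4 -0.5] open -0.0002
[ 193  275  107   31 3054] [[-82.4, 93.0, 36.0], [-107.9, 13.0, 36.0]]
[ 334  275  106   31 3068] [[-82.4, -12.9, 36.0], [-108.0, -94.9, 36.0]]
```

View pics/w8.png

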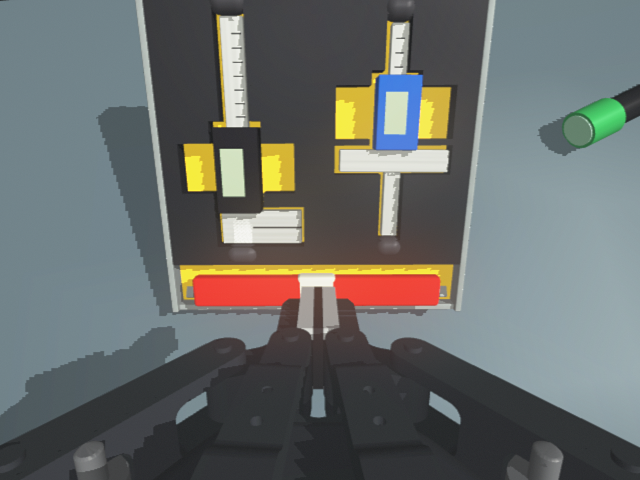

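The bar is back up and level (rows 275-306 on both sides). The caliper head (215-262, 128-212) and gauge head (376-422, 75-150) have not moved, and the fingers are clear, so I'm handing in.

```bash
python3 -c "
from station import job
print(job.finish_job())"
```

```text
the job is handed in; nothing more can be done
None
```

Job handed in at about 22 s: both tools measured within about 1 mm of their cutout centres across the tray and were pressed to the floor. The bar was pressed to its stop near the centre and came back up level; no verdict came back at hand-in.

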